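Push the spray can up its sloping rest to the brass stop

TASK

With the fingertips, slowly push the lying teal spray can up the sloping wooden rack by the washbasin, over the crest and into the seat where it rests against the brass stop. Stay behind it all the way so that it never rolls back, do not grip or lift it, and leave the tumbler and the two jars where they stand. Finish with the hand clear of everything.

Things in the scene. Friction and masses are not known exactly. Their poses are not given: they have to be found in the camera images.
- rack: Wooden can rack fixed on the white counter, 284 mm long, 162 mm wide, brass stop across its high end. Origin: centre of its underside. x points uphill, y across, z up. Along x: lip from -143 to -135 mm (top z 16 mm), level floor (z 10 mm) to -60 mm, 9 degree ramp to the crest at +90 mm, level seat to +130 mm. The track is 146 mm wide inside; its 8 mm side rails stand about 10 mm above it.
- ramp_foot (a point): Middle of the line where the ramp begins: rack x -60 mm, z 10 mm.
- crest (a point): Middle of the crest, the ramp's upper edge: rack x +90 mm, z 33.8 mm. Behind it the floor steps down 3 mm to the level seat (z 30.8 mm); the step keeps the can in the seat once released.
- stop (a point): Middle of the brass stop's face at the seat's floor: rack x +130 mm, z 30.8 mm. The stop is 12 mm thick and 34 mm high above the seat. The can's axis ends 26 to 28 mm before this face, 26 mm above this point.
- can: Teal spray can, white rings and cap: a cylinder 52 mm in diameter, 134 mm long, about 0.2 kg, lying across the track on the level floor at the low end; it rolls freely. Origin: its centre; its y axis runs along the cylinder towards the cap, which lies on the rack's +y side (x and z turn as it rolls). The centre starts at rack x -107 to -80 mm, z 36 mm.
- tumbler: Bystander: teal open tumbler, 76 mm across the rim, 90 mm high, standing loose on the counter beyond the rack's high end. Origin: centre of its underside.
- cotton_jar: Bystander: white jar with brass-coloured lid, 66 mm in diameter, 75 mm high, standing loose beside the rack on its -y side. Origin: centre of its underside.
- cream_jar: Bystander: small amber jar with white lid, 54 mm in diameter, 50 mm high, standing loose beside the rack on its +y side. Origin: centre of its underside.
Things that resemble listed ones, but are neither listed nor needed, are in the scene too. Leave any green or red look-alike of the can alone.

How it is judged:
By the outcome, as a careful person would: the job done as asked, in the order asked, and still so for the second after the job is handed in, with the robot touching nothing.
It also fails if it takes over 42 s, if anything falls off the work surface, if the arm or the gripper's body presses on something with over 40 N, if the wrist force passes 120 N, or if a joint passes its speed limit or range.

ROBOT

A 7-joint arm with a two-finger parallel gripper is mounted at the origin on the work surface. World frame = base frame: x ahead of the robot, y to its left, z up, the work surface at z = 0. Lengths are in mm, angles in rad, forces in N, time in s.
With the tool pointing down it reaches from about 425 to 875 mm from the base axis. Payload 4.7 kg.
Tool frame: the origin (TCP) lies on the front face of the gripper's body, between the roots of the fingers; the fingertips stand 70 mm ahead of it and the grasp point (between the pads) lies 51 mm ahead of it; z points along the fingers, y is the line along which they close (so a half turn about z gives the same grasp; the last joint's range is limited). The gripper opens to 87 mm and grips with 3 to 60 N. Pads are 19 mm wide; open, the fingers measure 117 mm over their backs; the gripper's body (75 mm by 190 mm) begins 51 mm behind the grasp point.
Start: joints at [1.321, 0.321, -0.07, 1.45, 0.023, 1.371, -0.057], TCP at [169.468, -627.534, 292.287] pointing down, gripper open.
Joint ranges: [-2.86, 2.86], [-0.3, 2.09], [-1.38, 1.24], [0.06, 2.45], [-1.56, 4.7], [0.09, 2.05], [-2.69, 2.69]. Speed limits (rad/s): [2.57, 2.57, 3.14, 3.14, 3.14, 3.14, 3.14].

INTERFACE

Orientations are given as a unit quaternion [w, x, y, z].
In Python, from cell import status, imaging, job gives the robot as it stands.
- The arm moves only by the tool servo_tool, never from a script. Its argument "moves" is a list that holds one entry, the list of rows, each a list of 4 numbers: the shift along the tool's x, y, z in cm, then the turn about the tool's z in degrees. A call has 1 to 8 rows; each row is the pose to reach, as a shift and turn from the pose commanded when the call began, along the tool's axes at that moment; what a row does not reach only later rows make up. A row lasts 1/12 s, in which the tool goes at most 41.7 mm and 7.16 degrees, less where a joint would pass 70% of its speed; a pose out of reach is approached as far as the arm can. A call with a gripper value outside its range is refused whole. "fingers" is the finger opening in cm, from 0 to 8.7, set as the call begins (left out, the last holds). The fingers move at their own pace and stop on an object; the grip force is fixed at half the most. Time passes only in rows, so rows that repeat a pose let the fingers close. It gives the time, the measured TCP pose, the force and the opening at its end, in the units of the state.
- status.observe(): the state, without advancing time (a new reading comes with each control period).
- imaging.camera(name): name is "scene" or "top" or "wrist"; returns a dict with "color" (480x640x3 uint8, blue, green, red), "K" (3x3 intrinsics, pixels), "R" (3x3) and "t" (3): a world point X has camera coordinates R X + t; the wrist camera has in their place "T_tool_cam" (4x4, takes a point from camera to tool coordinates, whose origin is the TCP and whose axes are the flange's). Camera axes: x right, y down, z forward; pixel columns grow to the right and rows downward; lengths in mm; the calibration is good to about 2 mm. A picture is of the moment at which its call begins: read the wrist's pose just before it. There is no depth.
- job.job_done(): hands the job in, once; it reports no verdict.
The state is a dict: "clock": time; "joints": joint angles; "joint_vel": joint speeds; "joint_efforts": joint torques, N m; "ee_pos": TCP position; "tcp_rot": TCP orientation; "wrist_force": force on the tool from outside, world axes, zero at the start; "moment": the same for the moment, N m; "gripper_width": finger opening in mm.
Only numpy, scipy, OpenCV 4.12 (cv2) and the standard library are available. Lean on these libraries where they do the work, as an engineer would, in place of code of your own. Each camera call takes 0.05 s, during which the arm holds its last target. There are 200 camera calls.

## Working session

There is one attempt and no reset: what is moved stays moved. The work goes in short steps, Python scripts to look and compute and a tool call to move; the robot and the scene stay as the last step left them, time stands still between calls to the robot, and variables do not carry over. Pictures are saved under pics/ and viewed, on a budget of 10 in all, crops included, one or two more only if the job needs it, and the job is handed in when it is done.

Besides the shell and the picture viewer there is one more tool, called after "Request:" by a JSON object that holds its "op" and its "data", one argument or row to a line. servo_tool: Moves the arm, as the interface text tells. Its arguments: {"type":"object","properties":{"moves":{"type":"array"},"fingers":{"type":"number"}},"required":["moves"]}

```bash
mkdir -p pics; ls
python3 - <<'E'
from cell import status, imaging
import cv2,pickle
s=status.observe(); print({k:s[k] for k in('clock','ee_pos','tcp_rot','wrist_force','gripper_width')})
d={}
for n in('scene','top'):
    c=imaging.camera(n); d[n]=c; cv2.imwrite(f'pics/{n}0.png',c['color'])
pickle.dump(d,open('c0.pkl','wb'))
E
```

```text
pics
{'clock': 0.0, 'ee_pos': array([ 169.30332542, -627.12672662,  291.12271813]), 'tcp_rot': array([-9.63324607e-04,  9.91311220e-01,  1.31533642e-01, -1.92972008e-04]), 'wrist_force': array([-0.65248113,  0.00960297,  0.83001097]), 'gripper_width': 86.86434122068304}
```

View pics/scene0.png

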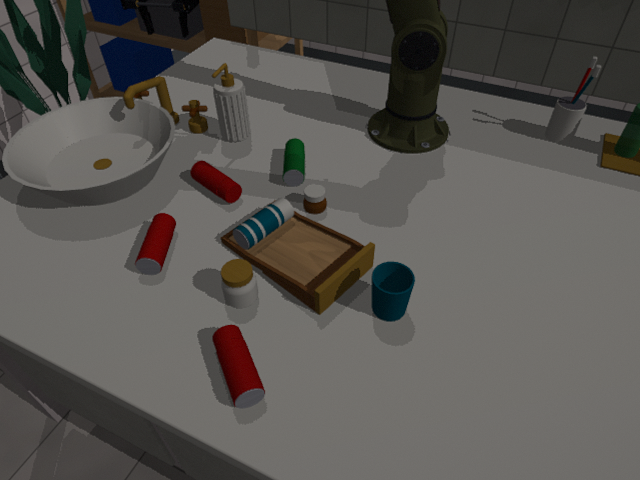

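View pics/top0.png

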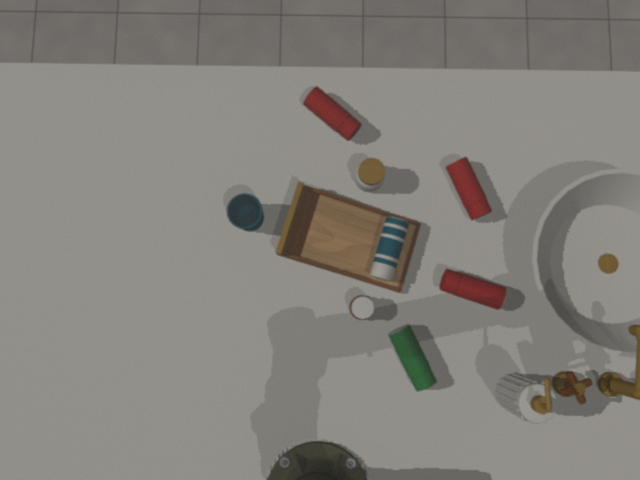

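```bash
cat > h.py <<'E'
import numpy as np,cv2
def ray(c,uv,z):
    K,R,t=np.array(c['K']),np.array(c['R']),np.array(c['t']).ravel()
    o=-R.T@t; d=R.T@np.linalg.inv(K)@np.array([uv[0],uv[1],1.])
    return o+d*(z-o[2])/d[2]
def big(m,n=1):
    cs,_=cv2.findContours(m.astype(np.uint8)*255,cv2.RETR_EXTERNAL,cv2.CHAIN_APPROX_NONE)
    return sorted(cs,key=cv2.contourArea)[-n:][::-1]
E
python3 - <<'E'
import pickle,cv2,numpy as np; from h import *
d=pickle.load(open('c0.pkl','rb')); c=d['top']
print('cam',-np.array(c['R']).T@np.array(c['t']).ravel())
hsv=cv2.cvtColor(c['color'],cv2.COLOR_BGR2HSV)
roi=np.zeros((480,640),bool); roi[175:300,270:430]=1
print([ (p,hsv[p[1],p[0]].tolist()) for p in [(320,240),(290,220),(410,260),(392,245),(383,270),(360,275),(440,220)]])
warm=(hsv[...,0]<28)&(hsv[...,1]>60)&roi
teal=(hsv[...,0]>85)&(hsv[...,0]<115)&(hsv[...,1]>90)&roi
r=cv2.minAreaRect(np.vstack(big(warm,3))); print('rack',r); b=cv2.boxPoints(r)
for p in b: print(p,ray(c,p,20)[:2].round(1),ray(c,p,50)[:2].round(1))
ys,xs=np.nonzero(teal); r2=cv2.minAreaRect(np.column_stack([xs,ys]).astype(np.float32)); print('can',r2)
for p in cv2.boxPoints(r2): print(p,ray(c,p,40)[:2].round(1))
im=cv2.resize(c['color'][170:310,225:435],None,fx=3.8,fy=3.8,interpolation=cv2.INTER_CUBIC)
im=np.clip(im*1.6,0,255).astype(np.uint8); cv2.imwrite('pics/crop.png',im)
E
```

```text
cam [ 401.71607226   -6.17601809 1252.16849611]
[((320, 240), [15, 100, 122]), ((290, 220), [19, 126, 111]), ((410, 260), [13, 39, 91]), ((392, 245), [96, 114, 78]), ((383, 270), [23, 14, 147]), ((360, 275), [14, 91, 92]), ((440, 220), [17, 12, 143])]
rack ((349.31134033203125, 231.66036987304688), (131.4540557861328, 127.47058868408203), 15.945395469665527)
[268.6038  274.88678] [464.1 112.4] [462.5 109.5]
[303.62265 152.32074] [741.1  40.8] [732.8  39.6]
[430.0189  188.43396] [ 662.4 -243.4] [ 656.1 -237.6]
[395.00003 311.     ] [ 389.6 -164.8] [ 389.9 -160.9]
can ((389.8287353515625, 240.7567138671875), (18.928115844726562, 45.229209899902344), 16.189208984375)
[374.43478 259.83588] [ 499.  -117.8]
[387.04514 216.40019] [ 594.5 -145.1]
[405.2227  221.67755] [ 583.5 -184.8]
[392.61234 265.11322] [ 488.1 -157.1]
```

View pics/crop.png

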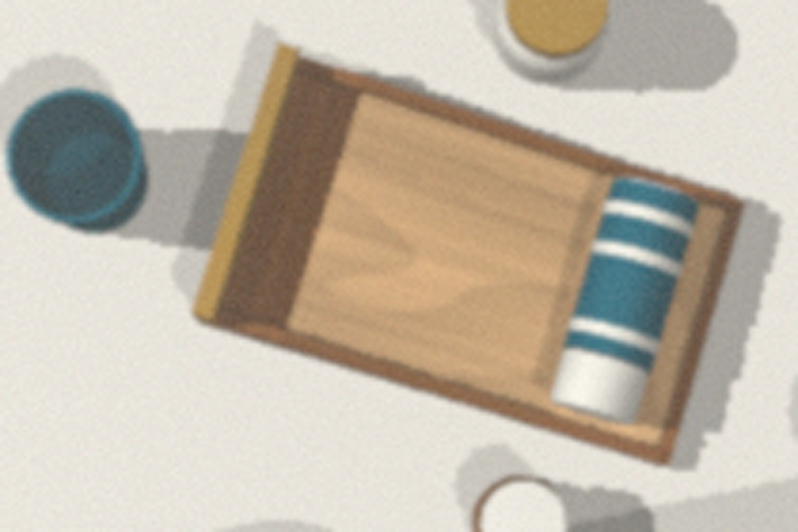

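Picture 3 (close crop): the rack and the teal can with white rings, cap at crop (600,385). The stop's top outer edge runs (195,318)–(283,45), and the low corners are (742,202) and (667,463). Candidates in the top view are the teal can (390,248), tumbler (245,212), green can (412,358) and red cans (332,113), (468,188), (473,288). I choose the ringed one on the rack.

Run:
```python
import pickle,cv2,numpy as np; from h import *
from scipy.spatial.transform import Rotation as Ro
from cell import status
d=pickle.load(open('c0.pkl','rb')); c=d['top']
f=lambda u,v,z: ray(c,(u/3.8+225-.37,v/3.8+170-.37),z)[:2]
A=f(742,202,19);B=f(667,463,19);C=f(283,45,64.8);D=f(195,318,64.8)
print('low',A,B,np.linalg.norm(A-B),'high',C,D,np.linalg.norm(C-D),'len',np.linalg.norm((A+B)/2-(C+D)/2))
lo=(A+B)/2;hi=(C+D)/2
# x: lo=-143, hi=+142
ex=(hi-lo)/np.linalg.norm(hi-lo); ey=np.array([-ex[1],ex[0]]); O=(lo+hi)/2+ex*.5
print('O',O,'yaw',np.degrees(np.arctan2(ex[1],ex[0])),'yaw from y edges',[np.degrees(np.arctan2(*(q)[::-1]))+0 for q in (A-B,C-D)])
can=[f(*p) for p in ()]
# can corners at silhouette heights ~36
for p in [(610,178),(697,193),(638,422),(552,403)]:
    q=f(*p,38)-O; print('can corner rack',(q@ex).round(1),(q@ey).round(1))
hsv=cv2.cvtColor(c['color'],cv2.COLOR_BGR2HSV)
for n,p in {'tumb':(75,158),'cotton lid':(555,12),'cream lid':(525,520)}.items():
    q=f(*p,{'tumb':90,'cotton lid':75,'cream lid':50}[n])-O; print(n,q@ex,q@ey)
s=status.observe(); q=s['tcp_rot']; R=Ro.from_quat([q[1],q[2],q[3],q[0]]).as_matrix(); print('toolR',R.round(3))
print('tool y ang',np.degrees(np.arctan2(R[1,1],R[0,1])),'ey ang',np.degrees(np.arctan2(ey[1],ey[0])))
np.savez('rack.npz',O=O,ex=ex,ey=ey)
# scene cross check
K=d['scene']
def prj(X): p=K['K']@(K['R']@X+np.array(K['t']).ravel()); return p[:2]/p[2]
for x,y,z in[(-143,81,19),(-143,-81,19),(142,81,65),(142,-81,65)]:
    P=O+ex*x+ey*y; print('scene',prj(np.array([*P,z])).round(1))
```

```text
low [ 584.59595502 -220.42032958] [ 432.12622751 -176.22031763] 158.74715387366794 high [664.04121036  47.60187335] [507.76548421  93.67732493] 162.92651662953162 len 279.9147039980236
O [547.27072978 -63.3599303 ] yaw 73.91751013233721 yaw from y edges [np.float64(-16.166540273473412), np.float64(-16.42732743207682)]
can corner rack -61.6 -67.1
can corner rack -112.0 -73.2
can corner rack -115.8 63.1
can corner rack -66.0 66.9
tumb 227.3428790242181 17.78642174742783
cotton lid -3.2755642698570604 -142.25728943986456
cream lid -69.17152520348029 134.92409845200493
toolR [[ 0.965  0.261 -0.001]
 [ 0.261 -0.965  0.002]
 [-0.    -0.002 -1.   ]]
tool y ang -74.88409332502276 ey ang 163.9175101323372
scene [273.8 198.9]
scene [219.3 236.5]
scene [374.3 243.7]
scene [318.8 293.1]
```

Request:
{"op": "servo_tool", "data": {
  "moves": [
    [[2,-1.5,-1,-7],[5,-4,-2,-14],[8,-6,-3,-21],[11.5,-8.5,-3,-28],[15,-11,-3,-35],[18,-13,-3,-42],[21,-15.5,-3,-49],[24,-17.5,-3,-56]]
  ],
  "fingers": 7
}}

```text
clock: 0.77
ee_pos: [356.4, -393.5, 322.0]
tcp_rot: [-0.0, 0.812, 0.584, -0.0]
wrist_force: [0.7, -0.1, 0.0]
gripper_width: 69.9
```

```bash
cat > where.py <<'E'
import numpy as np
from cell import status
from scipy.spatial.transform import Rotation as Ro
r=np.load('rack.npz'); s=status.observe(); q=s['tcp_rot']; R=Ro.from_quat([q[1],q[2],q[3],q[0]]).as_matrix()
p=s['ee_pos']; d=p[:2]-r['O']
print('t',s['clock'],'rack xyz',(d@r['ex']).round(1),(d@r['ey']).round(1),'tipz',(p[2]-70).round(1),'F',s['wrist_force'].round(1),'w',s['gripper_width'])
ey=r['ey']; print('yaw err deg (tool turn needed)',np.degrees(np.arctan2(R[1,1],R[0,1])-np.arctan2(-ey[1],-ey[0])),'j',s['joints'].round(2))
for x,y,z in [(-150,-1,100),(-147,-1,24)]:
    g=np.array([*(r['O']+r['ex']*x+ey*y),z+70]); print('goal',x,y,z,'tool cm',(R.T@(g-p)/10).round(2))
E
python3 where.py
```

```text
t 0.7667 rack xyz -370.1 92.0 tipz 252.0 F [ 0.7 -0.1  0. ] w 69.85447023399216
yaw err deg (tool turn needed) -2.409499388526236 j [ 1.12  0.07 -0.35  1.69  0.02  1.39  0.44]
goal -150 -1 100 tool cm [22.38  8.37 15.2 ]
goal -147 -1 24 tool cm [22.68  8.37 22.8 ]
```

Request:
{"op": "servo_tool", "data": {
  "moves": [
    [[3,1,1,-1],[6,2,3,-2],[9.5,3.5,5.5,-2.4],[13,5,8,-2.4],[16,6,10.5,-2.4],[19,7,13,-2.4],[21.5,8.2,14.8,-2.4],[22.4,8.4,15.2,-2.4]]
  ]
}}

```text
clock: 1.43
ee_pos: [508.4, -205.1, 166.3]
tcp_rot: [-0.003, 0.799, 0.601, 0.0]
wrist_force: [-1.2, 0.4, -0.2]
gripper_width: 69.9
```

```bash
python3 where.py
python3 - <<'E'
from cell import imaging
import cv2,pickle
c=imaging.camera('wrist'); pickle.dump(c,open('w1.pkl','wb')); cv2.imwrite('pics/w1.png',c['color']); print(c['T_tool_cam'].round(2))
E
```

```text
t 1.4333 rack xyz -147.0 -1.9 tipz 96.3 F [-1.2  0.4 -0.2] w 69.8832601599283
yaw err deg (tool turn needed) -0.019629317223178653 j [ 0.81  0.25 -0.54  1.84  0.14  1.1  -0.05]
goal -150 -1 100 tool cm [-0.3  -0.09 -0.37]
goal -147 -1 24 tool cm [-0.03 -0.06  7.23]
[[  0.    -0.97  -0.25  67.07]
 [  1.     0.    -0.    -0.7 ]
 [  0.    -0.25   0.97 -92.51]
 [  0.     0.     0.     1.  ]]
```

View pics/w1.png

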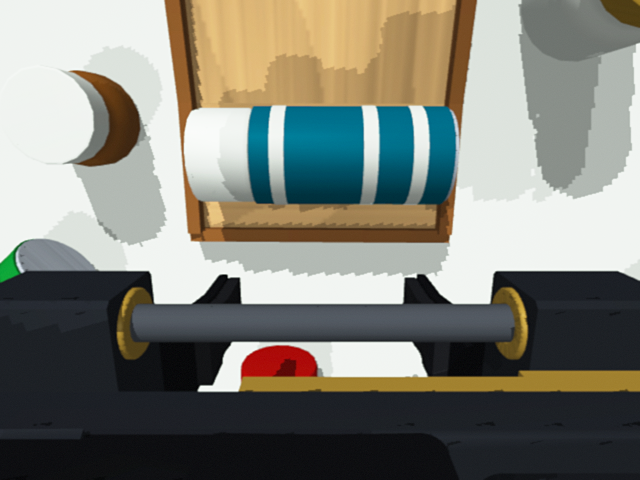

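Picture 4 (wrist): the can lies at rows 105–203, the lip's outer edge is at row 240, and a red can's end is near the fingers at (280,360). I'll measure all of these.

Run:
```python
import pickle,numpy as np; from h import *
from cell import status
from scipy.spatial.transform import Rotation as Ro
c=pickle.load(open('w1.pkl','rb')); r=np.load('rack.npz'); s=status.observe(); q=s['tcp_rot']; R=Ro.from_quat([q[1],q[2],q[3],q[0]]).as_matrix()
T=c['T_tool_cam']; Rc=R@T[:3,:3]; o=R@T[:3,3]+s['ee_pos']
w=dict(K=c['K'],R=Rc.T,t=-Rc.T@o)
def rk(p): d=p[:2]-r['O']; return np.array([d@r['ex'],d@r['ey']]).round(1)
print('lip L,R',rk(ray(w,(193,240),16)),rk(ray(w,(448,240),16)))
print('can rear',rk(ray(w,(200,200),36)),rk(ray(w,(445,204),36)),'front',rk(ray(w,(200,107),45)),rk(ray(w,(445,107),45)))
# can axis x from tangent rays: cam height/plane
print('cam rack',rk(o),o[2])
for z in(10,36): print('rays rear/front z',z,rk(ray(w,(320,204),z)),rk(ray(w,(320,105),z)))
print('red wrist',rk(ray(w,(280,346),45)))
t=pickle.load(open('c0.pkl','rb'))['top']; hsv=cv2.cvtColor(t['color'],cv2.COLOR_BGR2HSV)
red=((hsv[...,0]<8)|(hsv[...,0]>172))&(hsv[...,1]>120); red[:,:420]=0
for k in big(red,2):
    print('red',cv2.contourArea(k),[rk(ray(t,p,35)) .tolist() for p in cv2.boxPoints(cv2.minAreaRect(k))])
```

```text
lip L,R [-141.6   80.4] [-141.2  -79.5]
can rear [-113.4   68. ] [-115.4  -69.8] front [-64.3  61.7] [-64.2 -63.3]
cam rack [-80.5  -1.7] 259.93052506116294
rays rear/front z 10 [-119.6    0.7] [-60.5   0.7]
rays rear/front z 36 [-115.5    0.5] [-62.6   0.5]
red wrist [-198.9   24.1]
red 1288.5 [[-215.8, 50.1], [-218.2, 2.6], [-357.2, 6.6], [-354.1, 53.9]]
red 1190.0 [[-158.8, -213.7], [-194.6, -248.0], [-281.2, -149.9], [-245.6, -116.3]]
```

Request:
{"op": "servo_tool", "data": {
  "moves": [
    [[0,0,1.5,0],[0,0,3,0],[0,0,4.5,0],[0,0,6,0],[0,0,6.8,0],[0,0,7.1,0],[0,0,7.1,0],[0,0,7.1,0]]
  ]
}}

```text
clock: 2.15
ee_pos: [507.8, -211.9, 100.1]
tcp_rot: [0.001, 0.801, 0.598, 0.0]
wrist_force: [0.0, -0.1, 0.8]
gripper_width: 70.1
```

```bash
python3 where.py
```

```text
t 2.15 rack xyz -153.7 -3.2 tipz 30.1 F [ 0.  -0.1  0.8] w 70.14932263045428
yaw err deg (tool turn needed) -0.4384045878307437 j [ 0.8   0.33 -0.51  1.89  0.2   0.97 -0.1 ]
goal -150 -1 100 tool cm [ 0.36 -0.22 -6.99]
goal -147 -1 24 tool cm [ 0.67 -0.23  0.61]
```

Request:
{"op": "servo_tool", "data": {
  "moves": [
    [[0.2,-0.1,0.3,0],[0.5,-0.2,0.6,-0.4],[0.8,-0.2,0.6,-0.4],[1.1,-0.2,0.6,-0.4],[1.4,-0.2,0.6,-0.4],[1.7,-0.2,0.6,-0.4],[2.0,-0.2,0.6,-0.4],[2.3,-0.2,0.6,-0.4]]
  ]
}}

```text
clock: 2.82
ee_pos: [512.3, -188.3, 93.3]
tcp_rot: [0.0, 0.799, 0.601, 0.0]
wrist_force: [0.3, 0.4, 0.1]
gripper_width: 70.2
```

```bash
python3 where.py
```

```text
t 2.8167 rack xyz -129.7 -1.0 tipz 23.3 F [0.3 0.4 0.1] w 70.21382323882992
yaw err deg (tool turn needed) 0.00628239073484052 j [ 0.76  0.34 -0.52  1.9   0.2   0.95 -0.14]
goal -150 -1 100 tool cm [-2.03  0.   -7.67]
goal -147 -1 24 tool cm [-1.73  0.   -0.07]
```

Request:
{"op": "servo_tool", "data": {
  "moves": [
    [[0.15,0,0,0],[0.3,0,0,0],[0.45,0,0,0],[0.6,0,0,0],[0.8,0,0,0],[1.0,0,0,0],[1.2,0,0,0],[1.4,0,0,0]]
  ]
}}

```text
clock: 3.48
ee_pos: [516.0, -175.0, 93.2]
tcp_rot: [0.0, 0.799, 0.601, -0.0]
wrist_force: [0.0, 0.1, -0.6]
gripper_width: 70.1
```

```bash
python3 where.py
cat > look.py <<'E'
import sys,pickle,numpy as np; from h import *
from cell import status,imaging
from scipy.spatial.transform import Rotation as Ro
r=np.load('rack.npz'); c=imaging.camera('top')
if len(sys.argv)>1: cv2.imwrite('pics/'+sys.argv[1]+'.png',c['color'])
hsv=cv2.cvtColor(c['color'],cv2.COLOR_BGR2HSV)
s=status.observe(); q=s['tcp_rot']; R=Ro.from_quat([q[1],q[2],q[3],q[0]]).as_matrix()
w=imaging.camera('wrist'); T=w['T_tool_cam']; Rc=R@T[:3,:3]; o=R@T[:3,3]+s['ee_pos']
if len(sys.argv)>1: cv2.imwrite('pics/'+sys.argv[1]+'w.png',w['color'])
W=dict(K=w['K'],R=Rc.T,t=-Rc.T@o); h=cv2.cvtColor(w['color'],cv2.COLOR_BGR2HSV)
m=(h[...,0]>85)&(h[...,0]<115)&(h[...,1]>120)
k=big(m,4); k=[x for x in k if cv2.contourArea(x)>150]; P=np.vstack(k)[:,0]
def rk(p): d=p[:2]-r['O']; return np.array([d@r['ex'],d@r['ey']]).round(1)
print('teal n',len(k),'bbox',P.min(0),P.max(0))
# front silhouette (smallest row) at left and right parts: tangent ray -> axis x
for u0,u1 in((np.percentile(P[:,0],10),np.percentile(P[:,0],40)),(np.percentile(P[:,0],60),np.percentile(P[:,0],90))):
    S=P[(P[:,0]>u0)&(P[:,0]<u1)]; a=S[S[:,1].argmin()]
    cx=rk(o)[0]
    # solve axis X (z on track) with ray tangent to circle r26
    def zc(x): return 36 if x<-62 else 36.3+(x+60)*np.tan(np.radians(9)) if x<90 else 57
    x=0.
    for _ in range(30):
        z=zc(x); p=rk(ray(W,a,z))[0]; g=np.arctan2(p-cx,o[2]-z); x=p-26/np.cos(g)
    print('px',a,'can axis x',round(x,1))
E
python3 look.py p1
```

```text
t 3.4833 rack xyz -115.9 -0.9 tipz 23.2 F [ 0.   0.1 -0.6] w 70.06997426653301
yaw err deg (tool turn needed) -0.003289228891600441 j [ 0.74  0.34 -0.53  1.91  0.21  0.95 -0.16]
goal -150 -1 100 tool cm [-3.41  0.01 -7.68]
goal -147 -1 24 tool cm [-3.11  0.01 -0.08]
teal n 4 bbox [211 148] [526 288]
px [271 149] can axis x -78.1
px [446 149] can axis x -78.0
```

View pics/p1w.png

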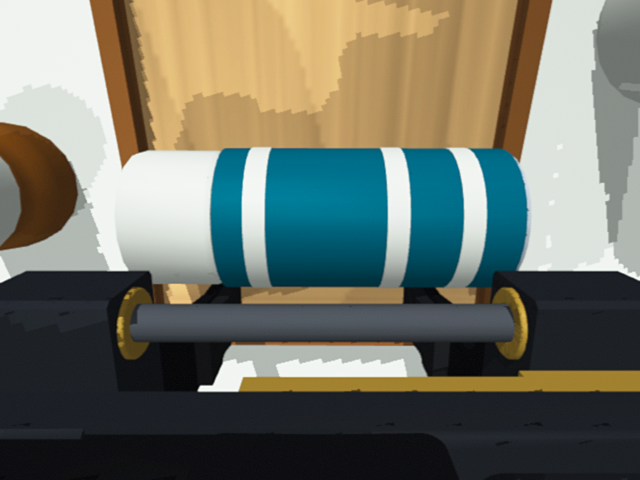

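Picture 5: the can is straight in the track with the fingertips right behind it (axis about -78). Next, continue onto the ramp.

Request:
{"op": "servo_tool", "data": {
  "moves": [
    [[0.25,0,0,0],[0.5,0,0,0],[0.75,0,0,0],[1.0,0,0,0],[1.25,0,-0.02,0],[1.5,0,-0.05,0],[1.75,0,-0.09,0],[2.0,0,-0.13,0]]
  ]
}}

```text
clock: 4.25
ee_pos: [521.6, -156.3, 94.7]
tcp_rot: [0.0, 0.799, 0.601, -0.0]
wrist_force: [-0.9, -2.8, 2.5]
gripper_width: 70.3
```

Request:
{"op": "servo_tool", "data": {
  "moves": [
    [[0.25,0,-0.04,0],[0.5,0,-0.08,0],[0.75,0,-0.12,0],[1.0,0,-0.16,0],[1.25,0,-0.2,0],[1.5,0,-0.24,0],[1.75,0,-0.28,0],[2.0,0,-0.32,0]]
  ]
}}

```text
clock: 4.92
ee_pos: [527.1, -136.5, 97.8]
tcp_rot: [0.0, 0.799, 0.601, -0.0]
wrist_force: [-0.8, -2.3, 0.6]
gripper_width: 69.9
```

```bash
python3 where.py;python3 look.py
```

```text
t 4.9167 rack xyz -75.9 -0.9 tipz 27.8 F [-0.8 -2.3  0.6] w 69.91292684363204
yaw err deg (tool turn needed) -0.0026934998268999225 j [ 0.69  0.33 -0.55  1.9   0.21  0.96 -0.24]
goal -150 -1 100 tool cm [-7.41  0.01 -7.22]
goal -147 -1 24 tool cm [-7.11  0.01  0.38]
teal n 4 bbox [212 150] [525 288]
px [273 150] can axis x -38.1
px [446 151] can axis x -38.4
```

Request:
{"op": "servo_tool", "data": {
  "moves": [
    [[0.3,0,-0.05,0],[0.6,0,-0.1,0],[0.9,0,-0.14,0],[1.2,0,-0.19,0],[1.5,0,-0.24,0],[1.8,0,-0.29,0],[2.1,0,-0.33,0],[2.4,0,-0.38,0]]
  ]
}}

```text
clock: 5.68
ee_pos: [533.8, -113.4, 101.6]
tcp_rot: [0.0, 0.799, 0.601, -0.0]
wrist_force: [-1.4, -1.6, 1.5]
gripper_width: 70.1
```

Request:
{"op": "servo_tool", "data": {
  "moves": [
    [[0.3,0,-0.05,0],[0.6,0,-0.1,0],[0.9,0,-0.14,0],[1.2,0,-0.19,0],[1.5,0,-0.24,0],[1.8,0,-0.29,0],[2.1,0,-0.33,0],[2.4,0,-0.38,0]]
  ]
}}

```text
clock: 6.35
ee_pos: [540.4, -90.3, 105.4]
tcp_rot: [0.0, 0.799, 0.601, -0.0]
wrist_force: [-0.8, -2.3, 2.6]
gripper_width: 69.7
```

```bash
python3 where.py;python3 look.py
```

```text
t 6.35 rack xyz -27.8 -0.9 tipz 35.4 F [-0.8 -2.3  2.6] w 69.683707933827
yaw err deg (tool turn needed) 0.0034000152183333494 j [ 0.62  0.33 -0.57  1.89  0.22  0.98 -0.33]
goal -150 -1 100 tool cm [-1.222e+01  1.000e-02 -6.460e+00]
goal -147 -1 24 tool cm [-1.192e+01  1.000e-02  1.140e+00]
teal n 4 bbox [212 151] [525 288]
px [272 151] can axis x 9.8
px [446 151] can axis x 9.9
```

Request:
{"op": "servo_tool", "data": {
  "moves": [
    [[0.3,0,-0.05,0],[0.6,0,-0.1,0],[0.9,0,-0.14,0],[1.2,0,-0.19,0],[1.5,0,-0.24,0],[1.8,0,-0.29,0],[2.1,0,-0.33,0],[2.4,0,-0.38,0]]
  ]
}}

```text
clock: 7.12
ee_pos: [547.1, -67.2, 109.2]
tcp_rot: [0.0, 0.799, 0.601, -0.0]
wrist_force: [-1.0, -3.1, 1.6]
gripper_width: 70.2
```

Request:
{"op": "servo_tool", "data": {
  "moves": [
    [[0.3,0,-0.05,0],[0.6,0,-0.1,0],[0.9,0,-0.14,0],[1.2,0,-0.19,0],[1.5,0,-0.24,0],[1.8,0,-0.29,0],[2.1,0,-0.33,0],[2.4,0,-0.38,0]]
  ]
}}

```text
clock: 7.78
ee_pos: [553.7, -44.2, 113.0]
tcp_rot: [0.0, 0.799, 0.601, -0.0]
wrist_force: [-0.7, -2.8, 2.0]
gripper_width: 70.2
```

```bash
python3 where.py;python3 look.py
```

```text
t 7.7833 rack xyz 20.2 -0.9 tipz 43.0 F [-0.7 -2.8  2. ] w 70.23801928136989
yaw err deg (tool turn needed) 0.00014013905987160754 j [ 0.55  0.34 -0.59  1.87  0.22  1.   -0.42]
goal -150 -1 100 tool cm [-1.702e+01  1.000e-02 -5.700e+00]
goal -147 -1 24 tool cm [-1.672e+01  1.000e-02  1.900e+00]
teal n 4 bbox [212 150] [525 288]
px [272 151] can axis x 57.8
px [446 151] can axis x 57.9
```

Request:
{"op": "servo_tool", "data": {
  "moves": [
    [[0.25,0,-0.04,0],[0.5,0,-0.08,0],[0.75,0,-0.12,0],[1.0,0,-0.16,0],[1.25,0,-0.2,0],[1.5,0,-0.24,0],[1.7,0,-0.27,0],[1.9,0,-0.3,0]]
  ]
}}

```text
clock: 8.55
ee_pos: [559.0, -26.0, 116.0]
tcp_rot: [0.0, 0.799, 0.601, -0.0]
wrist_force: [-1.3, -2.4, 2.6]
gripper_width: 69.7
```

Request:
{"op": "servo_tool", "data": {
  "moves": [
    [[0.15,0,-0.02,0],[0.3,0,-0.04,0],[0.45,0,-0.06,0],[0.6,0,-0.08,0],[0.75,0,-0.1,0],[0.9,0,-0.12,0],[1.05,0,-0.12,0],[1.2,0,-0.12,0]]
  ]
}}

```text
clock: 9.22
ee_pos: [562.4, -14.5, 117.1]
tcp_rot: [-0.0, 0.799, 0.601, 0.0]
wrist_force: [-0.2, -1.0, 1.3]
gripper_width: 70.3
```

```bash
python3 where.py;python3 look.py
```

```text
t 9.2167 rack xyz 51.2 -0.9 tipz 47.1 F [-0.2 -1.   1.3] w 70.26596962271242
yaw err deg (tool turn needed) -0.0058303004085826894 j [ 0.5   0.35 -0.61  1.84  0.23  1.02 -0.48]
goal -150 -1 100 tool cm [-2.012e+01  1.000e-02 -5.290e+00]
goal -147 -1 24 tool cm [-1.982e+01  1.000e-02  2.310e+00]
teal n 4 bbox [212 150] [526 289]
px [273 150] can axis x 88.8
px [445 150] can axis x 88.9
```

Request:
{"op": "servo_tool", "data": {
  "moves": [
    [[0.1,0,0,0],[0.2,0,0,0],[0.3,0,0,0],[0.4,0,0,0],[0.5,0,0,0],[0.6,0,0,0],[0.7,0,0,0],[0.8,0,0,0]]
  ]
}}

```text
clock: 9.98
ee_pos: [564.5, -6.9, 117.1]
tcp_rot: [-0.0, 0.799, 0.601, -0.0]
wrist_force: [0.2, 1.5, -0.4]
gripper_width: 70.1
```

```bash
python3 where.py;python3 look.py p2
```

```text
t 9.9833 rack xyz 59.1 -0.9 tipz 47.1 F [ 0.2  1.5 -0.4] w 70.10252376919752
yaw err deg (tool turn needed) 0.002625741080656901 j [ 0.49  0.36 -0.61  1.84  0.24  1.02 -0.5 ]
goal -150 -1 100 tool cm [-2.091e+01  1.000e-02 -5.290e+00]
goal -147 -1 24 tool cm [-2.061e+01  1.000e-02  2.310e+00]
teal n 4 bbox [212 126] [525 264]
px [273 126] can axis x 104.7
px [447 127] can axis x 104.4
```

View pics/p2w.png

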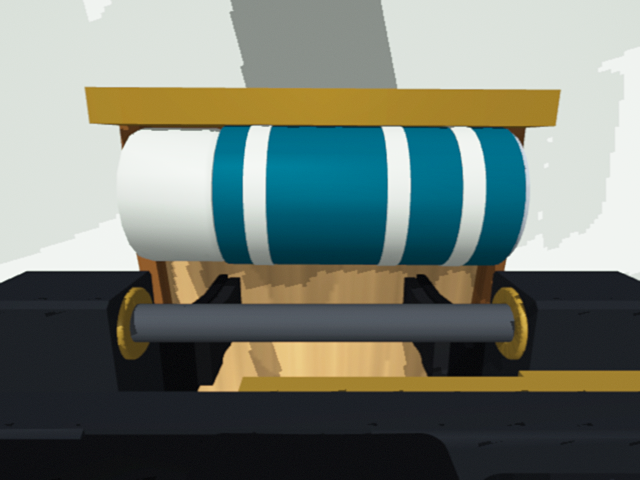

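Picture 6: the can has dropped off the crest and lies straight against the brass stop (axis about 104, rows 126–264), clear of the fingers. I'll hold briefly, re-check, then retreat.

Request:
{"op": "servo_tool", "data": {
  "moves": [
    [[0,0,0,0],[0,0,0,0],[0,0,0,0],[0,0,0,0],[0,0,0,0],[0,0,0,0]]
  ]
}}

```text
clock: 10.58
ee_pos: [564.5, -7.1, 117.1]
tcp_rot: [0.0, 0.799, 0.601, -0.0]
wrist_force: [-0.4, -0.1, -0.1]
gripper_width: 70.3
```

```bash
python3 look.py
```

```text
teal n 4 bbox [212 124] [525 263]
px [236 124] can axis x 104.9
px [447 126] can axis x 104.3
```

Request:
{"op": "servo_tool", "data": {
  "moves": [
    [[-0.5,0,0,0],[-1.2,0,-0.3,0],[-2,0,-1,0],[-3,0,-2.5,0],[-3.5,0,-5,0],[-4,0,-8,0],[-4.5,0,-11,0],[-5,0,-14,0]]
  ]
}}

```text
clock: 11.35
ee_pos: [550.1, -56.3, 259.2]
tcp_rot: [0.0, 0.799, 0.601, -0.0]
wrist_force: [0.6, -0.4, 0.4]
gripper_width: 70.2
```

Request:
{"op": "servo_tool", "data": {
  "moves": [
    [[-1,0,-2,0],[-3,0,-4,0],[-5,0,-5,0],[-7,0,-5,0],[-8,0,-5,0],[-8,0,-5,0],[-8,0,-5,0],[-8,0,-5,0]]
  ]
}}

```text
clock: 12.02
ee_pos: [528.5, -130.5, 306.8]
tcp_rot: [-0.001, 0.799, 0.602, 0.0]
wrist_force: [-0.5, 0.8, -0.7]
gripper_width: 69.9
```

```bash
python3 where.py; python3 look.py p3
python3 - <<'E'
from cell import imaging; import cv2,pickle,numpy as np
from h import *
c=imaging.camera('scene'); cv2.imwrite('pics/p3s.png',c['color'])
a=pickle.load(open('c0.pkl','rb'))['scene']['color']
for n,(x0,y0,x1,y1) in {'tumbler':(370,262,416,320),'cotton':(220,260,258,308),'cream':(303,186,328,214)}.items():
    print(n,'diff',np.abs(a[y0:y1,x0:x1].astype(int)-c['color'][y0:y1,x0:x1]).mean().round(2))
E
```

```text
t 12.0167 rack xyz -69.7 -0.6 tipz 236.8 F [-0.5  0.8 -0.7] w 69.88747037051493
yaw err deg (tool turn needed) 0.08542117634886857 j [ 0.72  0.12 -0.57  1.68  0.07  1.36 -0.14]
goal -150 -1 100 tool cm [-8.04  0.04 13.67]
goal -147 -1 24 tool cm [-7.75  0.05 21.27]
teal n 4 bbox [275   0] [413  31]
px [299   0] can axis x 72.9
px [363   0] can axis x 73.0
tumbler diff 3.17
cotton diff 5.13
cream diff 6.47
```

View pics/p3s.png

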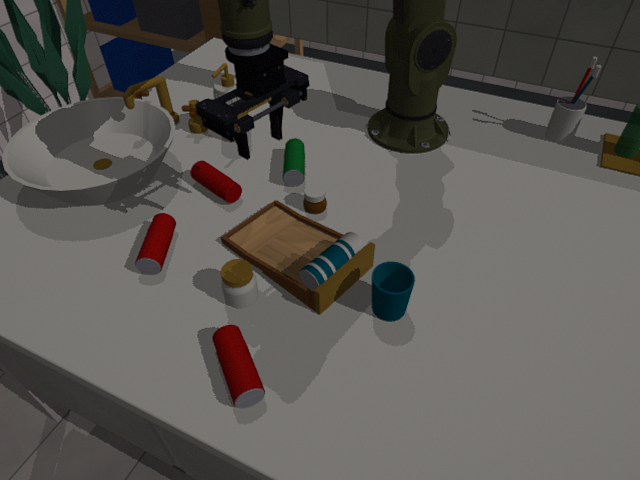

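Picture 7: the can is in the seat against the stop at (333,260). The tumbler (392,290) and the jars (239,283) and (315,200) are where they were, and the hand is high and clear.

```bash
python3 -c "
from cell import job; print(job.job_done())"
```

```text
the job is handed in; nothing more can be done
None
```

The teal can is in the seat against the brass stop, and the job was handed in at about 12 s. I pushed it with both fingertips, open 70 mm and level with its axis, at 12–36 mm/s from the low floor up the ramp and over the crest. At each check on the ramp the fingers were still directly behind the can. It was never gripped or lifted. The wrist force readings at the end of each move stayed around 4 N or less.

**Last checks**
- **Can:** two looks from close by put its axis at rack x 104 to 105 mm, straight to within about 0.6 mm. The expected range is 102–104 mm, and the calibration is good to about 2 mm. The final scene picture shows it at rest in the seat.
- **Bystanders:** the tumbler and both jars are at the same pixels as in the first picture. Their image patches differ slightly in brightness (mean 3–6 grey levels), which I put down to the arm's changed shadow.
- **Hand:** it is clear, with the fingertips about 237 mm above the counter, and no contact force showed.
- **Disagreement:** the last wrist-camera reading gave the can's axis as 73 mm. The can was cut off by the image edge after the retreat, so I ignored it.

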